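# Seasonings from the wire rack to the table caddy, in the same order

## Robot

A 6-joint arm with a two-finger parallel gripper is mounted at the origin on the work surface. World frame = base frame: x ahead of the robot, y to its left, z up, the work surface at z = 0. Lengths are in mm, angles in rad, forces in N, time in s.
With the tool pointing down it reaches from about 350 to 925 mm from the base axis. Payload 6.4 kg.
Tool frame: the origin (TCP) lies midway between the tips of the shut fingers; the grasp point (between the pads) lies 19 mm behind it (hold_point_z is the distance from the TCP to the grasp point, in mm); z points along the fingers, y is the line along which they close (so a half turn about z gives the same grasp; the last joint's range is limited). The gripper opens to 85 mm and grips with 20 to 120 N. Pads are 22 mm wide; open, the fingers measure 114 mm over their backs; the gripper's body (76 mm by 85 mm) begins 54 mm behind the grasp point. The pads swing forward as they close: fully open they stand 13 mm farther back than shut.
Start: joints at [-1.302, 0.245, 1.558, -0, 1.339, -0.174], TCP at [278.512, -587.32, 231.29] pointing down, gripper open.
Joint ranges: [-3.13, 3.13], [-1.02, 2.26], [0.13, 2.54], [-0.95, 4.09], [0.21, 2.88], [-2.74, 2.74]. Speed limits (rad/s): [2.57, 2.57, 3.14, 3.14, 3.14, 3.14].

## Interface

Orientations are given as a 3x3 rotation matrix whose columns are the frame's x, y, z axes.
In Python, from station import * gives the robot as it stands. The module is installed in compiled form; this text tells all that it offers.
- The arm moves only by the shell command python3 -m handwheel 'ROWS'. ROWS is JSON, one flat list of numbers, 7 for each row, row after row: the turn, a rotation vector about the tool's x, y, z in degrees, then the shift along the tool's x, y, z in units of 50 mm (1.0 is 50 mm), then the opening in per cent of the stroke, from 0 (shut) to 100 (fully open). In form: [ax, ay, az, dx, dy, dz, hand, ax, ay, az, dx, dy, dz, hand, ...]. A call has 1 to 12 rows; each row is the pose to reach, as a shift and turn from the pose commanded when the call began, along the tool's axes at that moment; what a row does not reach only later rows make up. A row lasts 1/8 s, in which the tool goes at most 62.5 mm and 10.7 degrees, less where a joint would pass 70% of its speed; a pose out of reach is approached as far as the arm can. A call with a gripper value outside its range is refused whole. The fingers move at their own pace and stop on an object; the grip force is fixed at half the most. Time passes only in rows, so rows that repeat a pose let the fingers close. It gives the time, the measured TCP pose, the force, the opening and the grip force at its end, in the units of the state.
- observe(): the state, without advancing time (a new reading comes with each control period).
- camera(name): name is "scene" or "top" or "wrist"; returns the picture (384x512x3 uint8, red, green, blue); there is no depth.
- camera_params(name): a dict with "fovy" (degrees; the focal length in pixels is half the picture's height over the tangent of half this angle, whatever the lens; pixels are square), "cx", "cy" (the principal point, pixels), "k1" (the pictures are not rectified: a ray, as slopes to the right and down, at radius r is drawn at 1 + k1 r^2 times it, then the intrinsics apply), "R" (3x3) and "t" (3): a world point X has camera coordinates R X + t; the wrist camera has in their place "T_tool_cam" (4x4, takes a point from camera to tool coordinates, whose origin is the TCP and whose axes are the flange's). Camera axes: x right, y down, z forward; pixel columns grow to the right and rows downward; lengths in mm; the calibration is good to about 2 mm. A picture is of the moment at which its call begins: read the wrist's pose just before it. camera_params takes no time and is no camera call.
- hand_in(): hands the job in; it is judged then, once.
The state is a dict: "t": time; "q": joint angles; "joint_velocities": joint speeds; "tau": joint torques, N m; "eef_pos": TCP position; "eef_rot": TCP orientation; "wrist_force": force on the tool from outside, world axes, zero at the start; "torque": the same for the moment, N m; "grip_width": finger opening in mm; "grasp_force": force on a finger pad.
Only numpy, scipy, OpenCV 4.12 (cv2) and the standard library are available. Lean on these libraries where they do the work, as an engineer would, in place of code of your own. Each camera call takes 0.05 s, during which the arm holds its last target. There are 200 camera calls.

## Task

Dinner is about to go to the table: move the four seasoning containers from the steel wire rack into the wooden table caddy, one to a compartment, keeping the left-to-right order (as seen from the robot) in which they stand now, since the cook reaches for them by place. Set each one down upright on its compartment's floor without dropping it or knocking any over, and let go of them all.

Things in the scene. Friction and masses are not known exactly. Their poses are not given: they have to be found in the camera images.
- bottle: Empty translucent plastic squeeze bottle with a white cap and pointed nozzle, the tallest of the four: body 50 mm in diameter and straight up to 104 mm, cap 37 mm across to 125 mm, nozzle tip at 150 mm. About 50 g. Origin: centre of its underside; z is its axis, up at the start. Round, so its yaw is random and means nothing.
- mill: Dark wooden pepper mill with a small steel knob on top: body 47 mm in diameter and straight up to 88 mm, rounded head 46 mm across above it, 135 mm tall in all. About 180 g. Origin: centre of its underside; z is its axis, up at the start. Round, so its yaw is random and means nothing.
- shaker: White ceramic salt shaker with a domed steel cap: body 46 mm in diameter up to 62 mm, cap 45 mm across and straight up to 74 mm, then domed to 90 mm. About 140 g. Origin: centre of its underside; z is its axis, up at the start. Round, so its yaw is random and means nothing.
- tin: Squat steel spice tin with a dark flat screw lid, the shortest and widest: 54 mm in diameter, 72 mm tall. About 160 g. Origin: centre of its underside; z is its axis, up at the start. Round, so its yaw is random and means nothing.
- rack: Fixed steel wire rack; the containers stand in its 4 rings in a row, on its tray (98 x 342 mm, upper face 12 mm above the counter). Wires at most 39 mm high, end loops 57 mm. Origin: centre of its underside. y axis along the row, always to the robot's left within 0.3 rad; x away from the robot. Places at x 0, y +123, +41, -41, -123 mm; containers within 6 mm of them. Left or right of the caddy.
- caddy: Fixed, empty low wooden caddy, 90 x 338 mm, with a row of 4 compartments 74 x 74 mm inside, floor 8 mm above the counter; walls and dividers 40 mm high, 8 thick, end boards 58 mm high with grip bars. Origin: centre of its underside. y axis along the row, always to the robot's left within 0.3 rad; x away from the robot. Compartments' middles at x 0, y +123, +41, -41, -123 mm.
- ring_bottle: Fixed wire ring of the rack in which the squeeze bottle stands at the start; it stays behind and marks the squeeze bottle's place in the row. All 4 rings are alike: 69 mm inside, wire 5 mm thick, its top 27 mm above the tray. Origin: middle of the ring, on the tray (12 mm above the counter). Not to be handled.
- ring_mill: Fixed wire ring of the rack in which the pepper mill stands at the start; it stays behind and marks the pepper mill's place in the row. All 4 rings are alike: 69 mm inside, wire 5 mm thick, its top 27 mm above the tray. Origin: middle of the ring, on the tray (12 mm above the counter). Not to be handled.
- ring_shaker: Fixed wire ring of the rack in which the salt shaker stands at the start; it stays behind and marks the salt shaker's place in the row. All 4 rings are alike: 69 mm inside, wire 5 mm thick, its top 27 mm above the tray. Origin: middle of the ring, on the tray (12 mm above the counter). Not to be handled.
- ring_tin: Fixed wire ring of the rack in which the steel tin stands at the start; it stays behind and marks the steel tin's place in the row. All 4 rings are alike: 69 mm inside, wire 5 mm thick, its top 27 mm above the tray. Origin: middle of the ring, on the tray (12 mm above the counter). Not to be handled.
Things that resemble listed ones, but are neither listed nor needed, are in the scene too. Leave any green, purple or yellow look-alike of the shaker alone.

How it is judged:
By the outcome, as a careful person would: the job done as asked, in the order asked, and still so for the second after the job is handed in, with the robot touching nothing.
It also fails if it takes over 122 s, if anything falls off the work surface, if the arm or the gripper's body presses on something with over 40 N, if the wrist force passes 120 N, or if a joint passes its speed limit or range.

## Working session

There is one attempt and no reset: what is moved stays moved. The work goes in short steps, Python scripts to look and compute and a shell command to move; the robot and the scene stay as the last step left them, time stands still between calls to the robot, and variables do not carry over. Pictures are saved under pics/ and viewed, at most 14 in all, crops included, and the job is handed in when it is done.

```bash
mkdir -p pics; python3 - <<'E'
from station import *
import cv2,numpy as np
for n in("scene","top"):
    cv2.imwrite(f"pics/{n}0.png",cv2.resize(camera(n)[:,:,::-1],(800,600),interpolation=cv2.INTER_CUBIC))
for n in("scene","top","wrist"):print(n,camera_params(n))
o=observe();print(o)
E
```

```text
scene {'fovy': 53.627490322300204, 'cx': 254.28031986670462, 'cy': 194.93742496270136, 'k1': -0.010983884273808274, 'R': array([[ 0.21040275,  0.97757308, -0.0090311 ],
       [ 0.74142124, -0.16558342, -0.65028969],
       [-0.63720109,  0.13012689, -0.75963265]]), 't': array([ -56.66096327, -348.5386875 , 1457.15320694])}
top {'fovy': 48.8632836336902, 'cx': 253.5903852754471, 'cy': 195.57178837576419, 'k1': -0.11888213620600845, 'R': array([[ 0.02964009, -0.99912024,  0.0296685 ],
       [-0.98204111, -0.03464058, -0.18545967],
       [ 0.18632424, -0.02363864, -0.9822039 ]]), 't': array([ -78.26756186,  458.53406759, 1258.73474454])}
wrist {'fovy': 66.42106443129445, 'cx': 260.16092968569274, 'cy': 193.51305949155716, 'k1': -0.026932864209700428, 'T_tool_cam': array([[-1.53046775e-03, -9.55115797e-01, -2.96228751e-01,
         7.56907789e+01],
       [ 9.99998795e-01, -1.38512195e-03, -7.00519650e-04,
        -2.29312034e-02],
       [ 2.58764440e-04, -2.96229466e-01,  9.55116766e-01,
        -1.41975876e+02],
       [ 0.00000000e+00,  0.00000000e+00,  0.00000000e+00,
         1.00000000e+00]])}
{'t': 0.1, 'q': array([-1.30209693e+00,  2.45726922e-01,  1.55886822e+00, -1.04478857e-05,
        1.33868088e+00, -1.74113223e-01]), 'joint_velocities': array([-0.00051229, -0.0021487 , -0.0023526 ,  0.00029574, -0.00050421,
        0.00081624]), 'tau': array([-3.06812772e-04, -4.30668533e+01, -3.27130330e+01, -2.31065114e-04,
        2.75524202e-03, -4.89577275e-06]), 'eef_pos': array([ 278.37820353, -586.83544411,  230.31442424]), 'eef_rot': array([[ 9.03549111e-01,  4.28484301e-01, -4.56700475e-04],
       [ 4.28484452e-01, -9.03547702e-01,  1.62026772e-03],
       [ 2.81608617e-04, -1.65968051e-03, -9.99998583e-01]]), 'wrist_force': array([-0.03578706, -0.92850473, -0.16383095]), 'torque': array([-0.01979059, -0.01059853, -0.00245517]), 'grasp_force': 0.0, 'grip_width': 85.55364288720183}
```

View pics/scene0.png

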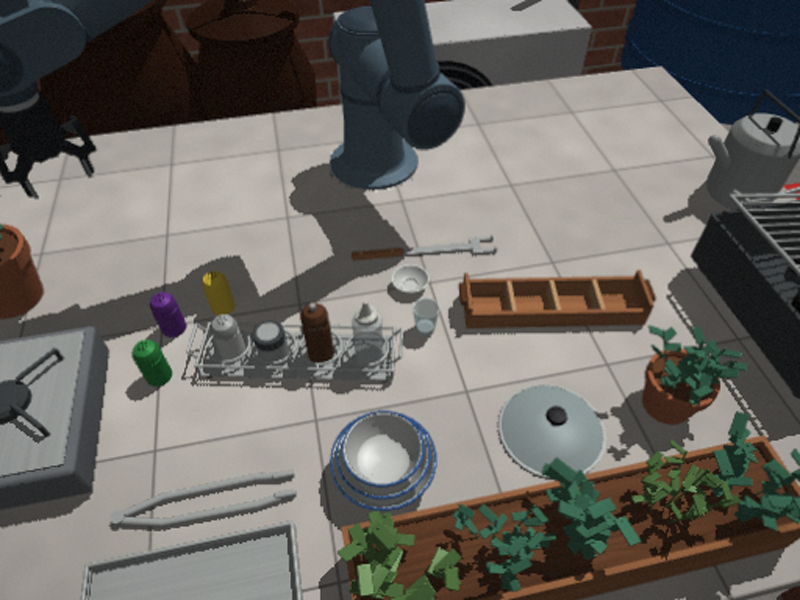

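View pics/top0.png

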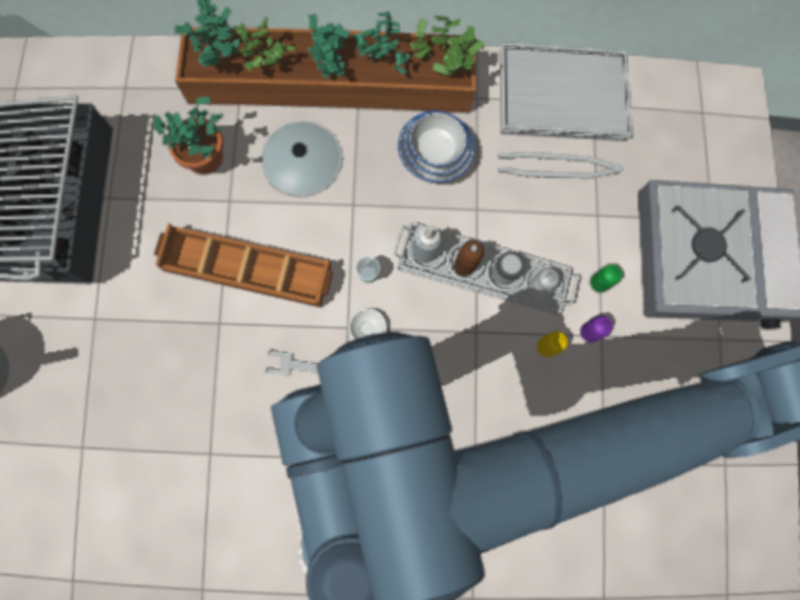

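```bash
cat > h.py <<'E'
from station import *
import cv2,numpy as np
from scipy.optimize import least_squares
def K(n):
    p=camera_params(n);return p,192/np.tan(np.radians(p["fovy"]/2))
def pose(n,o=None):
    p,f=K(n)
    if n!="wrist":return p["R"],p["t"]
    T=p["T_tool_cam"];o=o or observe();R=np.array(o["eef_rot"])@T[:3,:3];c=np.array(o["eef_rot"])@T[:3,3]+o["eef_pos"]
    return R.T,-R.T@c
def proj(n,X,P=None):
    p,f=K(n);R,t=P or pose(n);c=np.atleast_2d(X)@R.T+t;s=c[:,:2]/c[:,2:];s=s*(1+p["k1"]*(s**2).sum(1,keepdims=True));return s*f+[p["cx"],p["cy"]]
def ray(n,uv,P=None):
    p,f=K(n);R,t=P or pose(n);d=(np.array(uv,float)-[p["cx"],p["cy"]])/f;s=d.copy()
    for _ in range(8):s=d/(1+p["k1"]*(s@s))
    return -R.T@t,R.T@np.append(s,1)
def atz(n,uv,z,P=None):
    c,d=ray(n,uv,P);return c+d*(z-c[2])/d[2]
def tri(*rays):
    A=np.zeros((3,3));b=np.zeros(3)
    for c,d in rays:
        d=d/np.linalg.norm(d);M=np.eye(3)-np.outer(d,d);A+=M;b+=M@c
    return np.linalg.solve(A,b)
def crops(im,boxes,scale,name):
    # boxes: (u0,v0,w,h) stacked vertically
    out=[cv2.resize(im[v:v+h,u:u+w,::-1],None,fx=scale,fy=scale,interpolation=cv2.INTER_CUBIC) for u,v,w,h in boxes]
    cv2.imwrite(name,np.vstack(out))
E
python3 - <<'E'
from h import *
crops(camera("top"),[(245,138,133,50),(92,138,133,60)],5,"pics/topc.png")
crops(camera("scene"),[(115,180,155,70),(285,165,155,50)],5,"pics/scc.png")
E
```

```text
(no output)
```

View pics/topc.png

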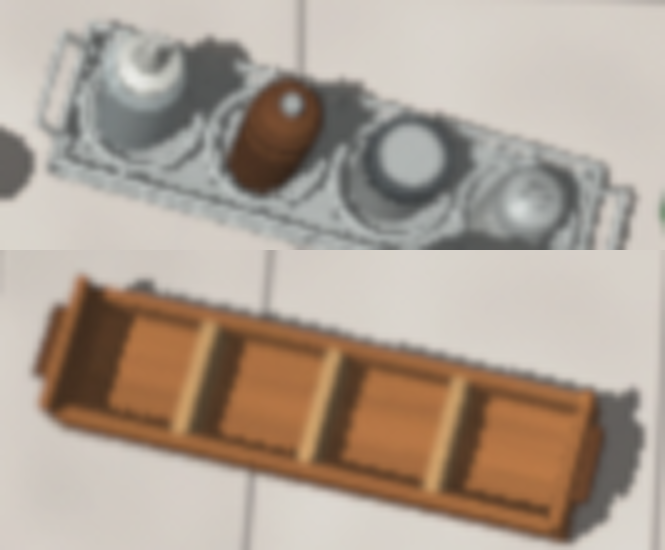

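View pics/scc.png

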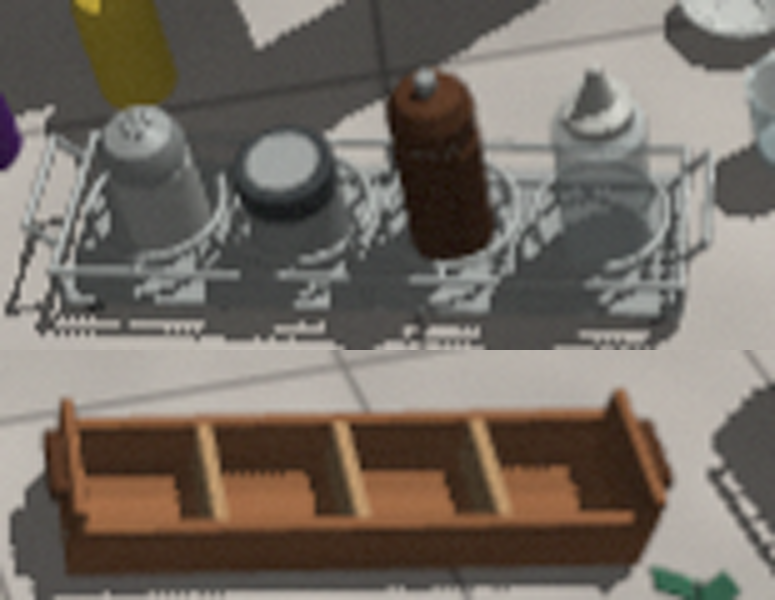

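```bash
python3 - <<'E'
from h import *
np.set_printoptions(precision=1,suppress=True)
F=lambda b,x,y:(b[0]+(x+.5)/5-.5,b[1]+(y+.5)/5-.5)
def T(bt,t,bs,s,name):
    r=[ray("top",F(bt,*t)),ray("scene",F(bs,*s))];X=tri(*r)
    print(name,X,[np.linalg.norm(np.cross(X-c,d/np.linalg.norm(d))).round(1) for c,d in r]);return X
a=(245,138);b=(115,180);c=(92,138);d=(285,165)
T(a,(157,48),b,(597,70),"bottle")
T(a,(292,103),b,(425,80),"mill")
T(a,(411,155),b,(289,162),"tin")
T(a,(537,196),b,(136,118),"shaker")
C=[]
for i,(tf,tn,sn,sf) in enumerate([((210,72),(184,178),(480,68),(504,165)),((337,100),(310,208),(345,72),(362,167)),((460,128),(436,238),(206,73),(220,170))]):
    C.append([T(c,tf,d,sf,f"d{i} far"),T(c,tn,d,sn,f"d{i} near")])
C=np.array(C);m=C.mean((0,1));v=C[0].mean(0)-C[2].mean(0);yaw=np.arctan2(-v[0],v[1])
print("caddy",m,np.hypot(*v[:2]),yaw)
ey=np.array([-np.sin(yaw),np.cos(yaw)])
for y in(123,41,-41,-123):print(y,m[:2]+y*ey)
E
```

```text
bottle [ 581.9 -119.1  162.9] [np.float64(1.5), np.float64(1.5)]
mill [ 556.5 -201.7  147.3] [np.float64(0.8), np.float64(0.8)]
tin [ 544.2 -281.8   86.6] [np.float64(1.0), np.float64(1.0)]
shaker [ 516.  -354.8  109.2] [np.float64(0.3), np.float64(0.3)]
d0 far [587.7 319.   41.3] [np.float64(0.7), np.float64(0.7)]
d0 near [518.2 330.7  47.1] [np.float64(2.3), np.float64(2.3)]
d1 far [572.  237.3  42.3] [np.float64(0.1), np.float64(0.1)]
d1 near [502.3 251.1  45.4] [np.float64(2.9), np.float64(2.9)]
d2 far [556.3 157.9  42. ] [np.float64(0.8), np.float64(0.8)]
d2 near [485.5 170.5  46.1] [np.float64(2.0), np.float64(2.0)]
caddy [537.  244.4  44. ] 163.82502796822752 -0.19709371976778164
123 [561.1 365. ]
41 [545.  284.6]
-41 [529.  204.2]
-123 [512.9 123.8]
```

```bash
cat >> h.py <<'E'
def go(x,y,z,yang=None):
    "row numbers to TCP x,y,z with tool y axis at angle yang (rad) and pointing down"
    o=observe();R=np.array(o["eef_rot"]);p=np.array(o["eef_pos"])
    s=R.T@(np.array([x,y,z])-p)/50
    r=[0,0,0]
    if yang is not None:
        Y=np.array([np.cos(yang),np.sin(yang),0]);Z=np.array([0,0,-1.]);G=np.stack([np.cross(Y,Z),Y,Z],1)
        from scipy.spatial.transform import Rotation as Q
        r=np.degrees(Q.from_matrix(R.T@G).as_rotvec())
    print("turn",np.round(r,1),"shift",np.round(s,2),"tcp",p.round(1),"yang",round(float(np.arctan2(R[1,1],R[0,1])),3),"w",round(float(o["grip_width"]),1),"t",o["t"])
E
python3 -c "
from h import *
go(555,-210,320,-.27);go(278,-587,320)"
```

```text
turn [ -0.1  -0.  -49.2] shift [ 8.23 -4.44 -1.78] tcp [ 278.4 -587.   230.6] yang -1.128 w 85.3 t 0.2
turn [0 0 0] shift [-0.01 -0.01 -1.79] tcp [ 278.4 -587.   230.6] yang -1.128 w 85.3 t 0.2
```

```bash
python3 -m handwheel '[0,0,0,0,0,-1.78,100, 0,0,0,0,0,-1.78,100, 0,0,-49.2,8.23,-4.44,-1.78,100, 0,0,-49.2,8.23,-4.44,-1.78,100, 0,0,-49.2,8.23,-4.44,-1.78,100, 0,0,-49.2,8.23,-4.44,-1.78,100, 0,0,-49.2,8.23,-4.44,-1.78,100, 0,0,-49.2,8.23,-4.44,-1.78,100, 0,0,-49.2,8.23,-4.44,-1.78,100, 0,0,-49.2,8.23,-4.44,-1.78,100, 0,0,-49.2,8.23,-4.44,-1.78,100, 0,0,-49.2,8.23,-4.44,-1.78,100]'
python3 - <<'E'
from h import *
go(555,-210,320,-.27)
o=observe();P=pose("wrist",o);np.savez("P1.npz",R=P[0],t=P[1]);im=camera("wrist");cv2.imwrite("w1.png",im[:,:,::-1])
crops(im,[(0,0,512,384)],1.5625,"pics/w1.png")
E
```

```text
t: 1.7
eef_pos: [554.8, -211.0, 320.1]
eef_rot: [[0.267, 0.964, -0.001], [0.964, -0.267, -0.0], [-0.0, -0.001, -1.0]]
wrist_force: [-0.1, -0.1, 0.2]
grip_width: 85.7
grasp_force: 0.0
turn [-0.  0.  0.] shift [ 0.02 -0.    0.  ] tcp [ 554.8 -211.   320.1] yang -0.27 w 85.7 t 1.7
```

View pics/w1.png

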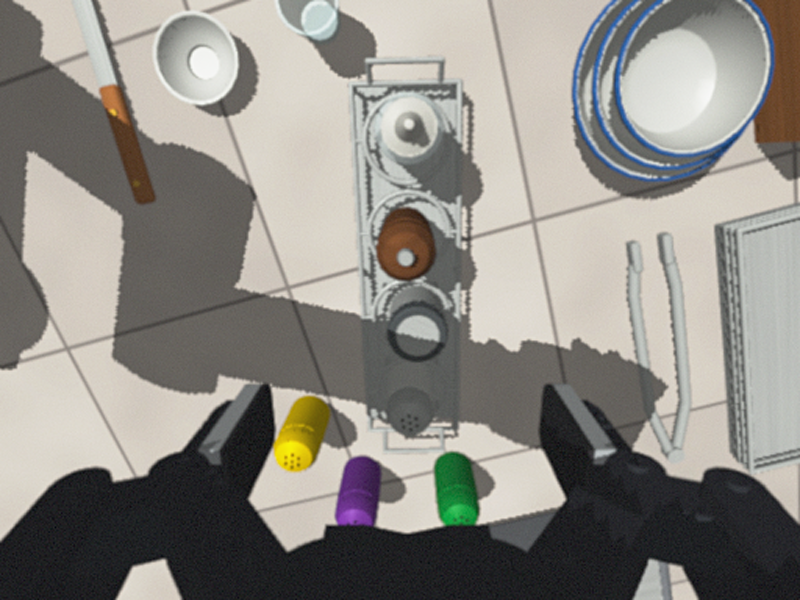

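```bash
python3 - <<'E'
from h import *
np.set_printoptions(precision=1,suppress=True)
F=lambda b,x,y:(b[0]+(x+.5)/5-.5,b[1]+(y+.5)/5-.5)
z=np.load("P1.npz");P=(z["R"],z["t"])
a=(245,138);b=(115,180)
pts={}
for n,w,t,s,h in[("bottle",(408,124),(157,48),(597,70),162),("mill",(405,257),(292,103),(425,80),147),("tin",(417,331),(411,155),(289,162),84),("shaker",(410,415),(537,196),(136,118),102)]:
    w=(np.array(w)+.5)/1.5625-.5
    r=[ray("top",F(a,*t)),ray("scene",F(b,*s)),ray("wrist",w,P)];X=tri(*r)
    print(n,X,[np.linalg.norm(np.cross(X-c,d/np.linalg.norm(d))).round(1) for c,d in r],"w+s",tri(*r[1:]),"w@h",atz("wrist",w,h,P));pts[n]=X
for y in(82,370):
    for x in((350,462) if y==82 else (367,460)):print(atz("wrist",((x+.5)/1.5625-.5,(y+.5)/1.5625-.5),39,P))
go(pts["bottle"][0],pts["bottle"][1],200,-.25)
E
```

```text
bottle [ 581.7 -118.5  162.9] [np.float64(2.1), np.float64(1.0), np.float64(1.2)] w+s [ 581.4 -117.3  162. ] w@h [ 581.4 -117.2  162. ]
mill [ 556.4 -201.   146.9] [np.float64(0.3), np.float64(1.5), np.float64(1.4)] w+s [ 556.1 -201.1  146.4] w@h [ 556.4 -199.6  147. ]
tin [ 544.5 -280.7   85.4] [np.float64(2.2), np.float64(0.8), np.float64(2.6)] w+s [ 544.7 -279.4   85.8] w@h [ 545.1 -278.5   84. ]
shaker [ 517.  -352.8  104.9] [np.float64(2.7), np.float64(4.4), np.float64(6.7)] w+s [ 517.6 -350.9  106. ] w@h [ 519.6 -347.4  102. ]
[545.8 -63.3  39. ]
[637.  -88.6  39. ]
[ 481.7 -322.5   39. ]
[ 572.5 -347.7   39. ]
turn [-0.   0.  -1.2] shift [1.9 0.  2.4] tcp [ 554.7 -211.3  320.1] yang -0.271 w 85.3 t 1.75
```

```bash
python3 -m handwheel '[0,0,-1.5,0.95,0,0.6,100, 0,0,-1.5,1.9,0,1.2,100, 0,0,-1.5,1.9,0,2.4,100, 0,0,-1.5,1.9,0,3.0,100, 0,0,-1.5,1.9,0,3.6,100, 0,0,-1.5,1.9,0,4.2,100, 0,0,-1.5,1.9,0,4.56,100, 0,0,-1.5,1.9,0,4.56,100]'
python3 - <<'E'
from h import *
go(581.5,-117.5,92,-.245)
crops(camera("wrist"),[(0,0,512,384)],1.5625,"pics/w2.png")
E
```

```text
t: 2.75
eef_pos: [579.4, -119.3, 91.1]
eef_rot: [[0.242, 0.97, -0.003], [0.97, -0.242, 0.001], [0.0, -0.003, -1.0]]
wrist_force: [-0.5, -0.2, -0.1]
grip_width: 85.6
grasp_force: 0.0
turn [-0.2 -0.   0. ] shift [ 0.04  0.03 -0.02] tcp [ 579.4 -119.3   91.1] yang -0.244 w 85.6 t 2.75
```

View pics/w2.png

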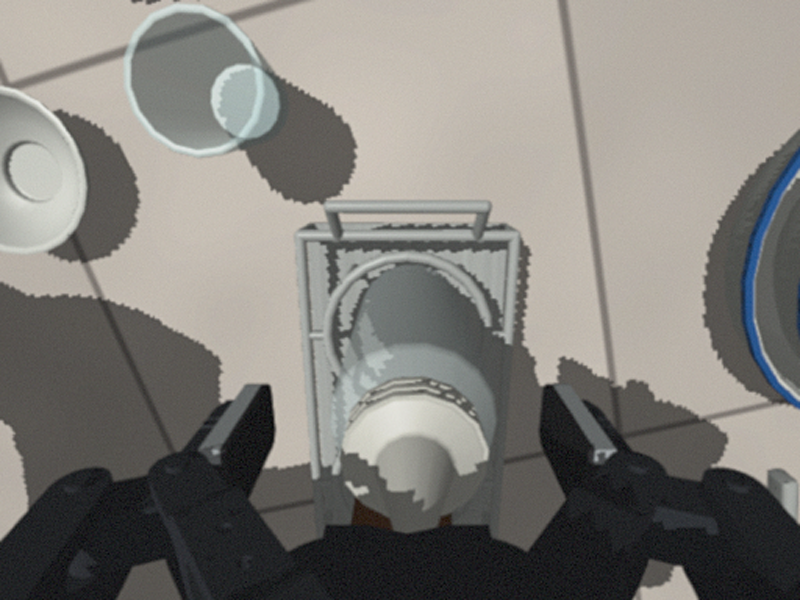

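```bash
python3 -m handwheel '[0,0,0,0.04,0.04,0,100, 0,0,0,0.04,0.04,0,50, 0,0,0,0.04,0.04,0,40, 0,0,0,0.04,0.04,0,40, 0,0,0,0.04,0.04,0,40, 0,0,0,0.04,0.04,0,40]'
```

```text
t: 3.55
eef_pos: [583.5, -117.6, 93.5]
eef_rot: [[0.241, 0.971, 0.001], [0.971, -0.241, -0.001], [-0.0, 0.002, -1.0]]
wrist_force: [-1.6, -0.0, 4.9]
grip_width: 48.0
grasp_force: 62.1
```

```bash
python3 -m handwheel '[0,0,0,0,0,-0.2,30, 0,0,0,0,0,-0.6,30, 0,0,0,0,0,-1.3,30, 0,0,0,0,0,-2.2,30, 0,0,0,0,0,-3,30, 0,0,0,0,0,-3,30]'
python3 - <<'E'
from h import *
go(561.1,365,240,-.197)
E
```

```text
t: 4.3
eef_pos: [585.1, -118.2, 248.3]
eef_rot: [[0.241, 0.971, 0.009], [0.971, -0.241, -0.004], [-0.001, 0.01, -1.0]]
wrist_force: [-0.2, -0.9, 0.1]
grip_width: 48.0
grasp_force: 61.8
turn [ 0.6  0.1 -2.6] shift [ 9.26 -2.79  0.13] tcp [ 585.1 -118.2  248.3] yang -0.243 w 48.0 t 4.3
```

```bash
python3 -m handwheel '[0,0,-0.5,1,-0.3,0,30, 0,0,-1,2.5,-0.7,0,30, 0,0,-1.5,4,-1.2,0,30, 0,0,-2,5.5,-1.6,0,30, 0,0,-2.6,7,-2.1,0,30, 0,0,-2.6,8.3,-2.5,0,30, 0,0,-2.6,9.26,-2.79,0,30, 0,0,-2.6,9.26,-2.79,0,30, 0,0,-2.6,9.26,-2.79,0,30, 0,0,-2.6,9.26,-2.79,0,30]'
python3 - <<'E'
from h import *
go(561.1,365,240,-.197)
o=observe();P=pose("wrist",o);np.savez("P3.npz",R=P[0],t=P[1]);
crops(camera("wrist"),[(0,0,512,384)],1.5625,"pics/w3.png")
E
```

```text
t: 5.55
eef_pos: [558.5, 365.2, 241.4]
eef_rot: [[0.196, 0.981, -0.001], [0.981, -0.196, -0.001], [-0.001, -0.001, -1.0]]
wrist_force: [-0.1, -0.5, 0.5]
grip_width: 47.8
grasp_force: 61.8
turn [-0.1  0.1 -0. ] shift [0.01 0.05 0.03] tcp [558.5 365.2 241.4] yang -0.197 w 47.8 t 5.55
```

View pics/w3.png

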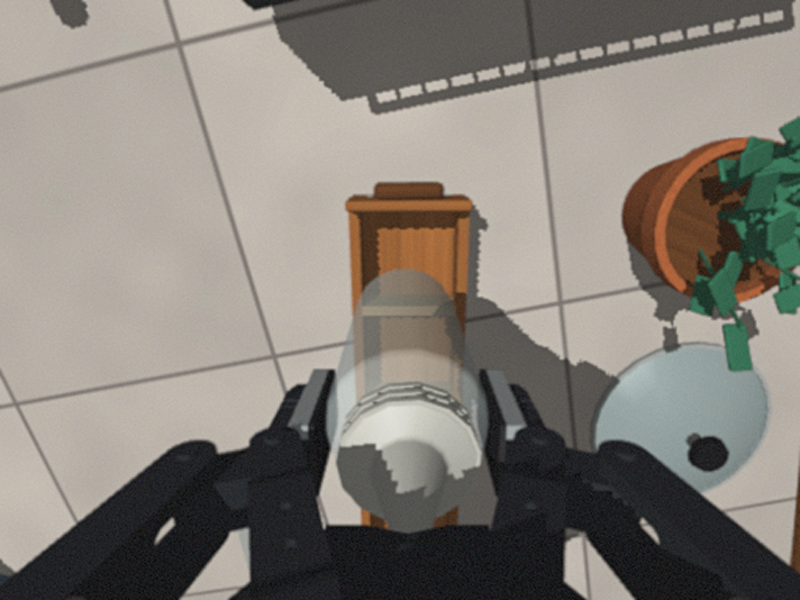

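```bash
python3 - <<'E'
from h import *
np.set_printoptions(precision=1,suppress=True)
z=np.load("P3.npz");P=(z["R"],z["t"]);g=lambda x,y:((x+.5)/1.5625-.5,(y+.5)/1.5625-.5)
yaw=-.197;ex=np.array([np.cos(yaw),np.sin(yaw)]);ey=np.array([-np.sin(yaw),np.cos(yaw)])
for q,h in(((347,204),58),((473,204),58),((352,211),40),((470,211),40),((358,310),40),((448,310),40)):
    X=atz("wrist",g(*q),h,P);d=X[:2]-[537,244.4];print(X,"caddy frame",d@ex,d@ey)
E
```

```text
[526.5 419.3  58. ] caddy frame -44.55737402101243 169.45215841397942
[612.7 401.9  58. ] caddy frame 43.3854364025137 169.29372773430214
[526.3 412.5  40. ] caddy frame -43.38570177339818 162.73206798622022
[611.9 395.2  40. ] caddy frame 43.90094861024384 162.57768456492215
[513.1 336.5  40. ] caddy frame -41.498849662509286 85.64065569312878
[582.7 322.5  40. ] caddy frame 29.498187219040883 85.52466300262671
```

```bash
python3 -m handwheel '[0,0,0,0.01,0.05,0.6,30, 0,0,0,0.01,0.05,1.4,30, 0,0,0,0.01,0.05,2.2,30, 0,0,0,0.01,0.05,2.7,30, 0,0,0,0.01,0.05,2.9,30, 0,0,0,0.01,0.05,2.98,30, 0,0,0,0.01,0.05,3.0,30, 0,0,0,0.01,0.05,3.0,30]'; python3 -m handwheel '[0,0,0,0,0,0.02,30,0,0,0,0,0,0.04,30,0,0,0,0,0,0.06,30,0,0,0,0,0,0.06,30,0,0,0,0,0,0.06,30]'
```

```text
t: 6.6
eef_pos: [562.2, 365.8, 93.6]
eef_rot: [[0.197, 0.98, 0.002], [0.98, -0.197, 0.001], [0.001, 0.002, -1.0]]
wrist_force: [0.5, -0.4, -1.0]
grip_width: 48.1
grasp_force: 61.8
t: 7.22
eef_pos: [561.6, 365.7, 89.6]
eef_rot: [[0.196, 0.981, 0.0], [0.981, -0.196, 0.0], [0.0, 0.0, -1.0]]
wrist_force: [-0.5, 0.7, 1.6]
grip_width: 48.2
grasp_force: 62.0
```

Lower in small steps until the force shows contact.

```bash
python3 -m handwheel '[0,0,0,0,0,0.02,30,0,0,0,0,0,0.02,30,0,0,0,0,0,0.02,30]'; python3 -m handwheel '[0,0,0,0,0,0.02,30,0,0,0,0,0,0.02,30,0,0,0,0,0,0.02,30]'; python3 -m handwheel '[0,0,0,0,0,0.02,30,0,0,0,0,0,0.02,30,0,0,0,0,0,0.02,30]'
```

```text
t: 7.6
eef_pos: [561.7, 366.0, 89.5]
eef_rot: [[0.196, 0.981, 0.0], [0.981, -0.196, 0.001], [0.001, 0.0, -1.0]]
wrist_force: [-3.2, 0.7, 7.0]
grip_width: 48.0
grasp_force: 62.5
t: 7.98
eef_pos: [561.8, 366.2, 89.5]
eef_rot: [[0.196, 0.981, 0.0], [0.981, -0.196, 0.001], [0.001, 0.0, -1.0]]
wrist_force: [-4.3, -1.1, 11.4]
grip_width: 47.9
grasp_force: 63.0
t: 8.35
eef_pos: [561.9, 366.5, 89.5]
eef_rot: [[0.196, 0.981, 0.001], [0.981, -0.196, 0.001], [0.001, 0.0, -1.0]]
wrist_force: [-7.5, -1.0, 15.4]
grip_width: 48.2
grasp_force: 63.4
```

```bash
python3 -m handwheel '[0,0,0,0,0,-0.05,30,0,0,0,0,0,-0.05,60,0,0,0,0,0,-0.05,75,0,0,0,0,0,-0.05,85,0,0,0,0,0,-0.05,85,0,0,0,0,0,-0.3,85,0,0,0,0,0,-1.0,85,0,0,0,0,0,-2.0,85,0,0,0,0,0,-3.0,85,0,0,0,0,0,-3,85,0,0,0,0,0,-3,85]'
python3 - <<'E'
from h import *
crops(camera("wrist"),[(128,96,384,288)],1,"pics/w4.png")
go(556.3,-200.5,240,-.243)
E
```

```text
t: 9.72
eef_pos: [561.3, 365.5, 236.4]
eef_rot: [[0.196, 0.981, 0.0], [0.981, -0.196, 0.0], [0.0, 0.0, -1.0]]
wrist_force: [-1.0, -0.5, 0.2]
grip_width: 72.5
grasp_force: 0.0
turn [-0.1  0.1  2.6] shift [-11.11   2.13  -0.09] tcp [560.8 365.3 235.1] yang -0.198 w 72.6 t 9.775
```

View pics/w4.png

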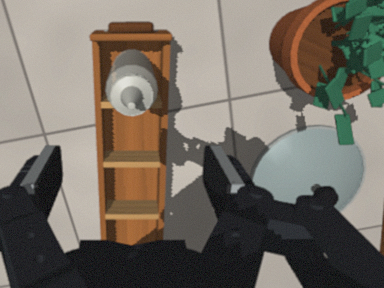

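```bash
python3 -m handwheel '[0,0,1,-1.1,0.2,-0.1,100,0,0,2.6,-2.3,0.45,-0.1,100,0,0,2.6,-3.5,0.67,-0.1,100,0,0,2.6,-4.7,0.9,-0.1,100,0,0,2.6,-5.9,1.13,-0.1,100,0,0,2.6,-7.1,1.36,-0.1,100,0,0,2.6,-8.3,1.6,-0.1,100,0,0,2.6,-9.5,1.82,-0.1,100,0,0,2.6,-10.6,2.03,-0.1,100,0,0,2.6,-11.11,2.13,-0.1,100,0,0,2.6,-11.11,2.13,-0.1,100,0,0,2.6,-11.11,2.13,-0.1,100]'
python3 - <<'E'
from h import *
go(556.3,-200.5,77,-.243)
o=observe();P=pose("wrist",o);np.savez("P5.npz",R=P[0],t=P[1]);
crops(camera("wrist"),[(0,0,512,384)],1.5625,"pics/w5.png")
E
```

```text
t: 11.28
eef_pos: [556.3, -199.0, 240.0]
eef_rot: [[0.24, 0.971, -0.002], [0.971, -0.24, 0.002], [0.001, -0.002, -1.0]]
wrist_force: [0.7, 0.9, 0.0]
grip_width: 85.5
grasp_force: 0.0
turn [-0.1 -0.1  0. ] shift [-0.03  0.01  3.26] tcp [ 556.3 -199.   240. ] yang -0.243 w 85.5 t 11.275
```

View pics/w5.png

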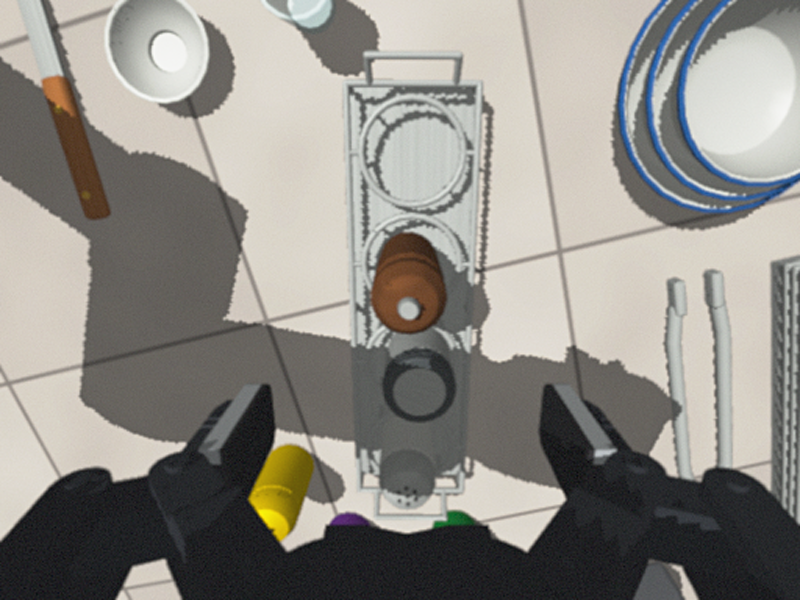

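```bash
python3 - <<'E'
from h import *
np.set_printoptions(precision=1,suppress=True)
L=lambda n:(np.load(n)["R"],np.load(n)["t"])
P1,P5=L("P1.npz"),L("P5.npz");g=lambda q:((q[0]+.5)/1.5625-.5,(q[1]+.5)/1.5625-.5)
for n,a,b,h in(("mill",(405,257),(409,308),147),("tin",(417,331),(420,385),84),("shaker",(410,415),(407,488),102)):
    print(n,tri(ray("wrist",g(a),P1),ray("wrist",g(b),P5)),atz("wrist",g(b),h,P5))
E
```

```text
mill [ 556.5 -200.5  142.9] [ 557.1 -199.2  147. ]
tin [ 544.9 -281.7   75.7] [ 546.1 -277.5   84. ]
shaker [ 519.7 -346.   104.4] [ 518.9 -347.8  102. ]
```

```bash
python3 -m handwheel '[0,0,0,-0.01,0.01,0.8,100,0,0,0,-0.01,0.01,1.6,100,0,0,0,-0.01,0.01,2.4,100,0,0,0,-0.01,0.01,2.9,100,0,0,0,-0.01,0.01,3.15,100,0,0,0,-0.01,0.01,3.23,100,0,0,0,-0.01,0.01,3.23,100,0,0,0,-0.01,0.01,3.23,100]';python3 -m handwheel '[0,0,0,0,0,0,60,0,0,0,0,0,0,45,0,0,0,0,0,0,30,0,0,0,0,0,0,30,0,0,0,0,0,0,30,0,0,0,0,0,0,30]'
```

```text
t: 12.32
eef_pos: [558.0, -201.0, 81.1]
eef_rot: [[0.241, 0.971, 0.002], [0.971, -0.241, -0.001], [-0.001, 0.002, -1.0]]
wrist_force: [-0.0, -0.8, -0.3]
grip_width: 85.6
grasp_force: 0.0
t: 13.08
eef_pos: [557.5, -200.9, 80.5]
eef_rot: [[0.241, 0.971, 0.001], [0.971, -0.241, -0.001], [-0.0, 0.001, -1.0]]
wrist_force: [-1.5, -0.6, 5.3]
grip_width: 44.9
grasp_force: 61.7
```

```bash
python3 -m handwheel '[0,0,0,0,0,-0.2,30, 0,0,0,0,0,-0.6,30, 0,0,0,0,0,-1.3,30, 0,0,0,0,0,-2.2,30, 0,0,0,0,0,-3,30, 0,0,0,0,0,-3,30, 0,0,0,0,0,-3,30]'
python3 - <<'E'
from h import *
go(545,284.6,230.5,-.197)
E
```

```text
t: 13.95
eef_pos: [556.6, -200.2, 229.1]
eef_rot: [[0.241, 0.971, -0.001], [0.971, -0.241, 0.001], [0.0, -0.001, -1.0]]
wrist_force: [-0.9, 0.3, -1.5]
grip_width: 45.1
grasp_force: 61.6
turn [-0.1 -0.  -2.6] shift [ 9.36 -2.56 -0.02] tcp [ 556.6 -200.2  229.1] yang -0.243 w 45.1 t 13.95
```

```bash
python3 -m handwheel '[0,0,-0.5,1,-0.3,0,30, 0,0,-1,2.2,-0.6,0,30, 0,0,-1.5,3.4,-0.93,0,30, 0,0,-2,4.6,-1.26,0,30, 0,0,-2.6,5.8,-1.59,0,30, 0,0,-2.6,7,-1.9,0,30, 0,0,-2.6,8.2,-2.24,0,30, 0,0,-2.6,9.1,-2.49,0,30, 0,0,-2.6,9.36,-2.56,0,30, 0,0,-2.6,9.36,-2.56,0,30, 0,0,-2.6,9.36,-2.56,0,30]'
python3 - <<'E'
from h import *
go(545,284.6,76.5,-.197)
E
```

```text
t: 15.32
eef_pos: [545.5, 283.1, 229.0]
eef_rot: [[0.198, 0.98, -0.001], [0.98, -0.198, -0.001], [-0.001, -0.001, -1.0]]
wrist_force: [0.3, -1.2, -1.6]
grip_width: 45.0
grasp_force: 61.7
turn [-0.1  0.1 -0.1] shift [ 0.03 -0.01  3.05] tcp [545.5 283.1 229. ] yang -0.199 w 45.0 t 15.325
```

```bash
python3 -m handwheel '[0,0,0,0.03,-0.01,0.6,30, 0,0,0,0.03,-0.01,1.4,30, 0,0,0,0.03,-0.01,2.2,30, 0,0,0,0.03,-0.01,2.7,30, 0,0,0,0.03,-0.01,2.92,30, 0,0,0,0.03,-0.01,3.0,30, 0,0,0,0.03,-0.01,3.02,30, 0,0,0,0.03,-0.01,3.02,30, 0,0,0,0.03,-0.01,3.04,30, 0,0,0,0.03,-0.01,3.04,30]'; python3 -m handwheel '[0,0,0,0,0,0.02,30,0,0,0,0,0,0.03,30,0,0,0,0,0,0.03,30]';python3 -m handwheel '[0,0,0,0,0,0.02,30,0,0,0,0,0,0.03,30,0,0,0,0,0,0.03,30]'
```

```text
t: 16.58
eef_pos: [545.5, 286.1, 78.1]
eef_rot: [[0.196, 0.981, 0.0], [0.981, -0.196, 0.0], [0.0, 0.0, -1.0]]
wrist_force: [-0.3, 0.2, -1.6]
grip_width: 45.1
grasp_force: 61.7
t: 16.95
eef_pos: [545.4, 286.1, 76.5]
eef_rot: [[0.196, 0.981, -0.0], [0.981, -0.196, 0.0], [0.0, -0.0, -1.0]]
wrist_force: [-1.0, -0.2, 1.5]
grip_width: 45.2
grasp_force: 61.9
t: 17.32
eef_pos: [545.6, 286.3, 76.5]
eef_rot: [[0.196, 0.981, -0.0], [0.981, -0.196, 0.0], [0.0, -0.0, -1.0]]
wrist_force: [-4.7, -0.9, 9.8]
grip_width: 45.3
grasp_force: 62.9
```

```bash
python3 -m handwheel '[0,0,0,0,0,-0.03,30,0,0,0,0,0,-0.03,60,0,0,0,0,0,-0.03,75,0,0,0,0,0,-0.03,85,0,0,0,0,0,-0.03,85,0,0,0,0,0,-0.3,85,0,0,0,0,0,-1.0,85,0,0,0,0,0,-2.0,85,0,0,0,0,0,-3.0,85,0,0,0,0,0,-3,85,0,0,0,0,0,-3,85]'
python3 - <<'E'
from h import *
go(545,-280,225,-.243)
E
```

```text
t: 18.7
eef_pos: [545.2, 285.9, 225.0]
eef_rot: [[0.196, 0.981, 0.0], [0.981, -0.196, 0.0], [0.0, 0.0, -1.0]]
wrist_force: [0.5, -0.0, -0.4]
grip_width: 72.5
grasp_force: 0.0
turn [ 0.  -0.   2.6] shift [-11.1    2.22  -0.  ] tcp [545.2 285.9 225. ] yang -0.198 w 72.5 t 18.7
```

```bash
python3 -m handwheel '[0,0,1,-1.1,0.2,0,100,0,0,2.6,-2.3,0.46,0,100,0,0,2.6,-3.5,0.7,0,100,0,0,2.6,-4.7,0.94,0,100,0,0,2.6,-5.9,1.18,0,100,0,0,2.6,-7.1,1.42,0,100,0,0,2.6,-8.3,1.66,0,100,0,0,2.6,-9.5,1.9,0,100,0,0,2.6,-10.6,2.12,0,100,0,0,2.6,-11.1,2.22,0,100,0,0,2.6,-11.1,2.22,0,100,0,0,2.6,-11.1,2.22,0,100]'
python3 - <<'E'
from h import *
go(545,-280,48,-.243)
o=observe();P=pose("wrist",o);np.savez("P6.npz",R=P[0],t=P[1]);
crops(camera("wrist"),[(0,0,512,384)],1.5625,"pics/w6.png")
crops(camera("scene"),[(115,165,325,90)],2.4,"pics/s6.png")
E
```

```text
t: 20.2
eef_pos: [545.1, -278.4, 224.0]
eef_rot: [[0.239, 0.971, -0.001], [0.971, -0.239, 0.002], [0.001, -0.002, -1.0]]
wrist_force: [1.3, -0.2, 0.2]
grip_width: 84.9
grasp_force: 0.0
turn [-0.1 -0.1  0.1] shift [-0.04  0.01  3.52] tcp [ 545.1 -278.4  224. ] yang -0.242 w 84.9 t 20.2
```

View pics/w6.png

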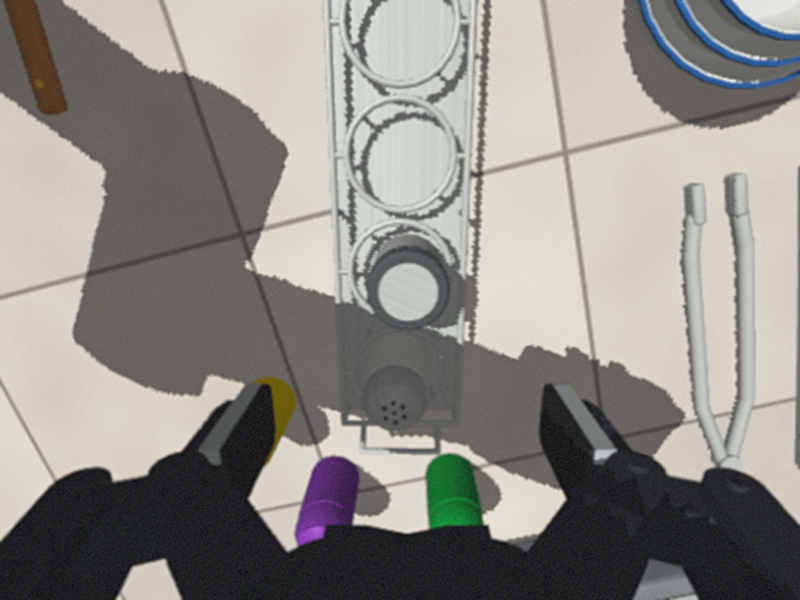

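View pics/s6.png

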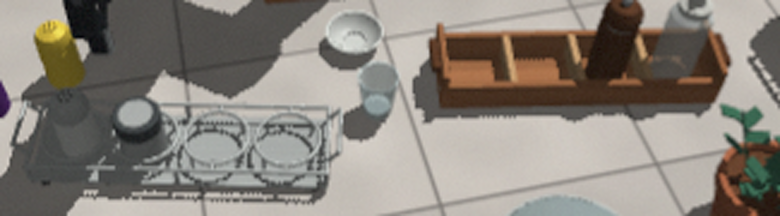

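```bash
python3 - <<'E'
from h import *
np.set_printoptions(precision=1,suppress=True)
P=(np.load("P6.npz")["R"],np.load("P6.npz")["t"]);g=lambda q:((q[0]+.5)/1.5625-.5,(q[1]+.5)/1.5625-.5)
print("tin",atz("wrist",g((408,290)),84,P),"shaker",atz("wrist",g((394,410)),102,P))
S=atz("wrist",g((394,410)),102,P)[:2]
yaw=-.243;ex=np.array([np.cos(yaw),np.sin(yaw)]);ey=np.array([-np.sin(yaw),np.cos(yaw)])
for n,t,s in(("yellow",(545,343),(210,278)),("purple",(592,330),(160,299)),("green",(600,281),(148,346))):
    X=tri(ray("top",g(t)),ray("scene",g(s)));print(n,X,(X[:2]-S)@ex,(X[:2]-S)@ey)
E
```

```text
tin [ 544.8 -281.5   84. ] shaker [ 517.6 -353.1  102. ]
yellow [ 391.8 -365.5   79.8] -119.20050418573527 -42.31186337182658
purple [ 421.1 -457.8   76.3] -68.4745941549119 -124.86121777674899
green [ 521.1 -476.6   71.5] 33.12076835357722 -118.9973167485005
```

```bash
python3 -m handwheel '[0,0,0,-0.05,0,0.8,100,0,0,0,-0.05,0,1.7,100,0,0,0,-0.05,0,2.6,100,0,0,0,-0.05,0,3.2,100,0,0,0,-0.05,0,3.44,100,0,0,0,-0.05,0,3.5,100,0,0,0,-0.05,0,3.5,100,0,0,0,-0.05,0,3.5,100]';python3 -m handwheel '[0,0,0,0,0,0,60,0,0,0,0,0,0,45,0,0,0,0,0,0,30,0,0,0,0,0,0,30,0,0,0,0,0,0,30,0,0,0,0,0,0,30]'
```

```text
t: 21.3
eef_pos: [545.5, -283.0, 51.3]
eef_rot: [[0.241, 0.971, 0.002], [0.971, -0.241, -0.002], [-0.001, 0.002, -1.0]]
wrist_force: [0.6, 0.0, -1.0]
grip_width: 85.1
grasp_force: 0.0
t: 22.05
eef_pos: [544.8, -282.7, 50.7]
eef_rot: [[0.241, 0.971, 0.0], [0.971, -0.241, -0.0], [-0.0, 0.0, -1.0]]
wrist_force: [-2.5, 1.2, 5.7]
grip_width: 52.3
grasp_force: 62.7
```

```bash
python3 -m handwheel '[0,0,0,0,0,-0.2,30, 0,0,0,0,0,-0.6,30, 0,0,0,0,0,-1.3,30, 0,0,0,0,0,-2.2,30, 0,0,0,0,0,-3,30, 0,0,0,0,0,-3,30, 0,0,0,0,0,-3,30]'
python3 - <<'E'
from h import *
go(529,204.2,199,-.197)
E
```

```text
t: 22.92
eef_pos: [544.1, -282.0, 199.3]
eef_rot: [[0.241, 0.971, -0.001], [0.971, -0.241, 0.001], [0.0, -0.001, -1.0]]
wrist_force: [-0.2, 0.8, -1.9]
grip_width: 52.2
grasp_force: 63.1
turn [-0.1 -0.  -2.6] shift [ 9.37 -2.63  0.01] tcp [ 544.1 -282.   199.3] yang -0.243 w 52.2 t 22.925
```

```bash
python3 -m handwheel '[0,0,-0.5,1,-0.3,0,30, 0,0,-1,2.2,-0.62,0,30, 0,0,-1.5,3.4,-0.95,0,30, 0,0,-2,4.6,-1.29,0,30, 0,0,-2.6,5.8,-1.63,0,30, 0,0,-2.6,7,-1.96,0,30, 0,0,-2.6,8.2,-2.3,0,30, 0,0,-2.6,9.1,-2.55,0,30, 0,0,-2.6,9.37,-2.63,0,30, 0,0,-2.6,9.37,-2.63,0,30, 0,0,-2.6,9.37,-2.63,0,30]'
python3 - <<'E'
from h import *
go(529,204.2,46.7,-.197)
E
```

```text
t: 24.3
eef_pos: [529.6, 202.7, 199.1]
eef_rot: [[0.198, 0.98, -0.001], [0.98, -0.198, -0.001], [-0.001, -0.001, -1.0]]
wrist_force: [-0.9, -0.0, -0.8]
grip_width: 51.8
grasp_force: 63.2
turn [-0.1  0.1 -0.1] shift [ 0.03 -0.01  3.05] tcp [529.6 202.7 199.1] yang -0.199 w 51.8 t 24.3
```

```bash
python3 -m handwheel '[0,0,0,0.02,-0.01,0.6,30, 0,0,0,0.02,-0.01,1.4,30, 0,0,0,0.02,-0.01,2.2,30, 0,0,0,0.02,-0.01,2.7,30, 0,0,0,0.02,-0.01,2.92,30, 0,0,0,0.02,-0.01,3.0,30, 0,0,0,0.02,-0.01,3.02,30, 0,0,0,0.02,-0.01,3.02,30, 0,0,0,0.02,-0.01,3.04,30, 0,0,0,0.02,-0.01,3.04,30]'; python3 -m handwheel '[0,0,0,0,0,0.02,30,0,0,0,0,0,0.03,30,0,0,0,0,0,0.03,30]';python3 -m handwheel '[0,0,0,0,0,0.02,30,0,0,0,0,0,0.03,30,0,0,0,0,0,0.03,30]'
```

```text
t: 25.55
eef_pos: [529.6, 205.1, 48.1]
eef_rot: [[0.196, 0.981, 0.0], [0.981, -0.196, 0.0], [0.0, 0.0, -1.0]]
wrist_force: [-0.9, 0.4, -2.4]
grip_width: 52.2
grasp_force: 63.2
t: 25.92
eef_pos: [529.6, 205.2, 46.7]
eef_rot: [[0.196, 0.981, 0.0], [0.981, -0.196, 0.0], [0.0, 0.0, -1.0]]
wrist_force: [-3.1, 0.5, 5.2]
grip_width: 52.1
grasp_force: 63.6
t: 26.3
eef_pos: [529.7, 205.3, 46.7]
eef_rot: [[0.196, 0.981, -0.001], [0.981, -0.196, -0.0], [-0.0, -0.001, -1.0]]
wrist_force: [-7.7, -0.3, 14.5]
grip_width: 52.4
grasp_force: 64.7
```

```bash
python3 -m handwheel '[0,0,0,0,0,-0.05,30,0,0,0,0,0,-0.05,65,0,0,0,0,0,-0.05,75,0,0,0,0,0,-0.05,85,0,0,0,0,0,-0.05,85,0,0,0,0,0,-0.3,85,0,0,0,0,0,-1.0,85,0,0,0,0,0,-2.0,85,0,0,0,0,0,-3.0,85,0,0,0,0,0,-3,85,0,0,0,0,0,-3,85]'
python3 - <<'E'
from h import *
go(517.5,-352,195,-.243)
E
```

```text
t: 27.68
eef_pos: [529.2, 205.0, 195.0]
eef_rot: [[0.196, 0.981, 0.0], [0.981, -0.196, 0.0], [0.0, 0.0, -1.0]]
wrist_force: [-0.8, 0.7, -0.3]
grip_width: 72.6
grasp_force: 0.0
turn [ 0.  -0.   2.6] shift [-10.97   1.96  -0.  ] tcp [529.2 205.  195. ] yang -0.198 w 72.6 t 27.675
```

```bash
python3 -m handwheel '[0,0,1,-1.1,0.2,0,100,0,0,2.6,-2.3,0.41,0,100,0,0,2.6,-3.5,0.63,0,100,0,0,2.6,-4.7,0.84,0,100,0,0,2.6,-5.9,1.05,0,100,0,0,2.6,-7.1,1.27,0,100,0,0,2.6,-8.3,1.48,0,100,0,0,2.6,-9.5,1.7,0,100,0,0,2.6,-10.5,1.88,0,100,0,0,2.6,-10.97,1.96,0,100,0,0,2.6,-10.97,1.96,0,100,0,0,2.6,-10.97,1.96,0,100]'
python3 - <<'E'
from h import *
go(517.5,-352,48,-.243)
o=observe();P=pose("wrist",o);np.savez("P7.npz",R=P[0],t=P[1]);
crops(camera("wrist"),[(0,0,512,384)],1.5625,"pics/w7.png")
E
```

```text
t: 29.18
eef_pos: [517.7, -350.4, 193.9]
eef_rot: [[0.24, 0.971, -0.001], [0.971, -0.24, 0.002], [0.001, -0.001, -1.0]]
wrist_force: [0.4, -0.1, 0.2]
grip_width: 85.4
grasp_force: 0.0
turn [-0.1 -0.1  0.1] shift [-0.04  0.01  2.92] tcp [ 517.7 -350.4  193.9] yang -0.242 w 85.4 t 29.175
```

View pics/w7.png

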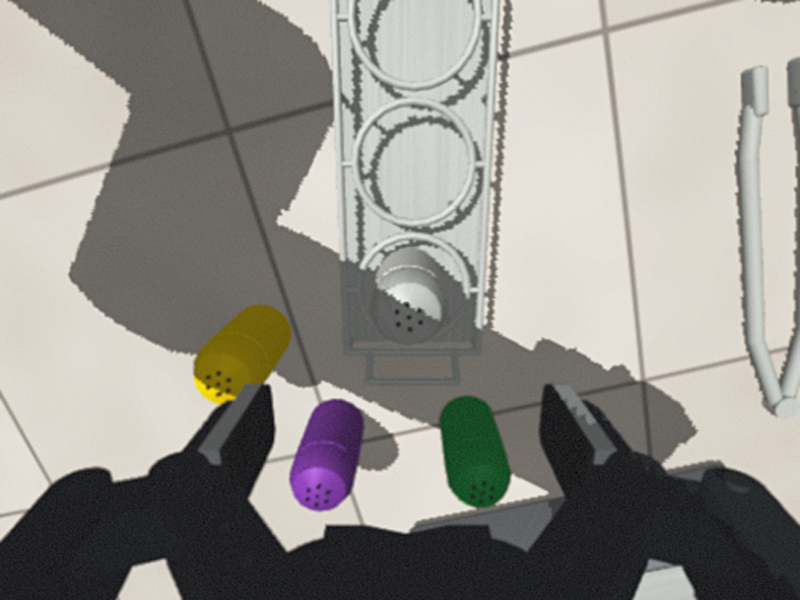

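```bash
python3 - <<'E'
from h import *
P=(np.load("P7.npz")["R"],np.load("P7.npz")["t"]);g=lambda q:((q[0]+.5)/1.5625-.5,(q[1]+.5)/1.5625-.5)
X=atz("wrist",g((409,317)),101.5,P);print(X);go(X[0],X[1],49,-.243)
E
```

```text
[ 517.4335485  -355.41505178  101.5       ]
turn [-0.1 -0.1  0.1] shift [-0.11  0.02  2.9 ] tcp [ 517.9 -350.3  194.2] yang -0.241 w 85.5 t 29.225
```

```bash
python3 -m handwheel '[0,0,0,-0.08,0,0.7,100,0,0,0,-0.08,0,1.5,100,0,0,0,-0.08,0,2.2,100,0,0,0,-0.08,0,2.65,100,0,0,0,-0.08,0,2.85,100,0,0,0,-0.08,0,2.89,100,0,0,0,-0.08,0,2.89,100,0,0,0,-0.08,0,2.89,100]';python3 -m handwheel '[0,0,0,0,0,0,60,0,0,0,0,0,0,45,0,0,0,0,0,0,30,0,0,0,0,0,0,30,0,0,0,0,0,0,30,0,0,0,0,0,0,30]'
```

```text
t: 30.22
eef_pos: [517.5, -356.4, 51.5]
eef_rot: [[0.241, 0.971, 0.001], [0.971, -0.241, -0.001], [-0.001, 0.002, -1.0]]
wrist_force: [0.2, 0.2, -0.6]
grip_width: 85.5
grasp_force: 0.0
t: 30.98
eef_pos: [517.3, -356.4, 50.9]
eef_rot: [[0.241, 0.971, 0.001], [0.971, -0.241, -0.001], [-0.001, 0.001, -1.0]]
wrist_force: [1.4, -1.2, 3.8]
grip_width: 44.0
grasp_force: 61.8
```

```bash
python3 -m handwheel '[0,0,0,0,0,-0.2,30, 0,0,0,0,0,-0.6,30, 0,0,0,0,0,-1.3,30, 0,0,0,0,0,-2.2,30, 0,0,0,0,0,-3,30, 0,0,0,0,0,-3,30, 0,0,0,0,0,-3,30]'
python3 - <<'E'
from h import *
go(512.9,122.5,199,-.197)
E
```

```text
t: 31.85
eef_pos: [516.3, -355.3, 199.5]
eef_rot: [[0.241, 0.971, -0.001], [0.971, -0.241, 0.001], [0.001, -0.001, -1.0]]
wrist_force: [0.1, -0.8, -2.6]
grip_width: 43.9
grasp_force: 61.5
turn [-0.1 -0.  -2.6] shift [ 9.26 -2.37  0.02] tcp [ 516.3 -355.3  199.5] yang -0.243 w 43.9 t 31.85
```

```bash
python3 -m handwheel '[0,0,-0.5,1,-0.25,0,30, 0,0,-1,2.2,-0.56,0,30, 0,0,-1.5,3.4,-0.87,0,30, 0,0,-2,4.6,-1.18,0,30, 0,0,-2.6,5.8,-1.49,0,30, 0,0,-2.6,7,-1.8,0,30, 0,0,-2.6,8.2,-2.1,0,30, 0,0,-2.6,9.0,-2.31,0,30, 0,0,-2.6,9.26,-2.37,0,30, 0,0,-2.6,9.26,-2.37,0,30, 0,0,-2.6,9.26,-2.37,0,30]'
python3 - <<'E'
from h import *
go(512.9,123,46.9,-.197)
E
```

```text
t: 33.22
eef_pos: [513.2, 120.8, 199.7]
eef_rot: [[0.198, 0.98, -0.001], [0.98, -0.198, -0.0], [-0.001, -0.001, -1.0]]
wrist_force: [0.2, -0.1, -2.1]
grip_width: 44.0
grasp_force: 61.6
turn [-0.1  0.  -0.1] shift [ 0.04 -0.01  3.06] tcp [513.2 120.8 199.7] yang -0.199 w 44.0 t 33.225
```

```bash
python3 -m handwheel '[0,0,0,0.02,0,0.6,30, 0,0,0,0.02,0,1.4,30, 0,0,0,0.02,0,2.2,30, 0,0,0,0.02,0,2.7,30, 0,0,0,0.02,0,2.92,30, 0,0,0,0.02,0,3.0,30, 0,0,0,0.02,0,3.02,30, 0,0,0,0.02,0,3.02,30, 0,0,0,0.02,0,3.04,30, 0,0,0,0.02,0,3.04,30]'; python3 -m handwheel '[0,0,0,0,0,0.02,30,0,0,0,0,0,0.03,30,0,0,0,0,0,0.03,30]';python3 -m handwheel '[0,0,0,0,0,0.02,30,0,0,0,0,0,0.03,30,0,0,0,0,0,0.03,30]'
```

```text
t: 34.48
eef_pos: [513.6, 123.1, 48.5]
eef_rot: [[0.196, 0.981, 0.0], [0.981, -0.196, 0.0], [0.0, 0.0, -1.0]]
wrist_force: [-0.7, -0.1, -1.6]
grip_width: 44.4
grasp_force: 61.7
t: 34.85
eef_pos: [513.5, 123.0, 46.9]
eef_rot: [[0.196, 0.981, -0.0], [0.981, -0.196, 0.0], [0.0, -0.0, -1.0]]
wrist_force: [-0.2, 0.5, -0.1]
grip_width: 43.7
grasp_force: 61.8
t: 35.22
eef_pos: [513.6, 123.0, 46.8]
eef_rot: [[0.196, 0.981, -0.001], [0.981, -0.196, -0.0], [-0.0, -0.001, -1.0]]
wrist_force: [-7.0, -0.4, 12.3]
grip_width: 44.0
grasp_force: 63.3
```

Contact; release, rise, and back off to look.

```bash
python3 -m handwheel '[0,0,0,0,0,-0.04,30,0,0,0,0,0,-0.04,60,0,0,0,0,0,-0.04,75,0,0,0,0,0,-0.04,85,0,0,0,0,0,-0.04,85,0,0,0,0,0,-0.3,85,0,0,0,0,0,-1.0,85,0,0,0,0,0,-2.0,85,0,0,0,0,0,-3.0,85,0,0,0,-1,0,-3.6,85,0,0,0,-2,0,-3.6,85,0,0,0,-2,0,-3.6,85]'
python3 - <<'E'
from h import *
a=cv2.resize(camera("scene")[160:260,110:430],None,fx=2.4,fy=2.4);b=cv2.resize(camera("wrist"),(768,576))[:345]
cv2.imwrite("pics/f.png",np.vstack([a,b])[:,:,::-1])
E
```

```text
t: 36.72
eef_pos: [493.8, 22.7, 226.9]
eef_rot: [[0.201, 0.98, 0.002], [0.98, -0.201, -0.001], [-0.0, 0.002, -1.0]]
wrist_force: [0.2, 0.2, -0.7]
grip_width: 72.9
grasp_force: 0.0
```

View pics/f.png

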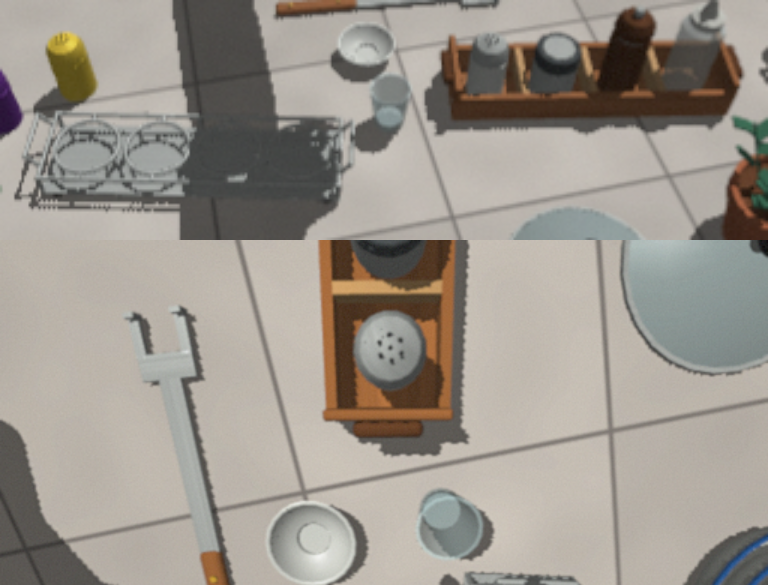

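The picture shows all four standing upright, one per compartment: shaker at (488,65), tin (555,62), mill (628,50) and bottle (697,45). The scene camera faces the robot, so from the robot's side the order is unchanged.

```bash
python3 -c "from station import *;print(hand_in())"
```

```text
the job is handed in; nothing more can be done
None
```

The bottle, mill, tin and shaker are in the caddy in their original left-to-right order, each upright on its compartment's floor and released, and I handed the job in at about 37 s of the 122 s allowed.

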